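Fit the pressing plate over the guide rod of the soap press and press the block

TASK

Pick up the loose pressing plate by its wooden handle, lower its drilled boss over the tall guide rod of the soap press, keeping it level so that it does not bind, and bring it down squarely over the soap block in the cradle. Press the block gently with about 12 N for a good second (never hit or force the press with 25 N or more), then let go and leave the plate resting flat on the block. Leave the other things on the table alone.

Things in the scene. Friction and masses are not known exactly. Their poses are not given: they have to be found in the camera images.
- press: Soap press fixed to the table: grey base plate 250 x 120 x 15 mm with a wooden cradle holding a pale soap block, and a steel guide rod. Origin on the table under the middle of the cradle; x points from the cradle to the rod, z up. The base plate reaches from x = -100 to +150 mm
- rod_top (a point): Centre of the top of the vertical steel guide rod, 165 mm above the table and 85 mm along the press's x from its origin. Rod 16 mm in diameter, with only a 1.5 mm chamfer on top; at its foot a collar 40 mm wide that ends 27 mm above the table
- cradle (a point): Middle of the wooden cradle (104 x 80 mm) at its rim, 35 mm above the table. A hard, rigid, flat-topped soap block, 80 mm along the press's x by 56 mm, sits in it. The block's top is 42 to 50 mm above the table: it differs each time, so find it by feel; it does not give way. The plate must rest on it with its handle over this point
- plate: Loose aluminium pressing plate, 0.36 to 0.56 kg, 96 x 66 x 8 mm, with a drilled round boss (34 mm across, 36 mm high) at one end and a dark wooden bar handle. Origin at the middle of the flat underside, below the handle; x points to the boss (its far side at 102 mm), z up. Starts flat on the table. Force on the block = rise of the tool's vertical force from when the plate hangs free
- bore (a point): Centre of the bore's lower mouth, 85 mm along the plate's x from its origin, level with the underside; bore 19 mm in diameter, going right through the 36 mm boss, axis along the plate's z
- handle (a point): Middle of the handle bar, 50 mm above the plate's underside; bar 72 mm along the plate's x, 16 mm wide (y), 20 mm high, open below (32 mm above the plate) except for two thin posts at x = -24 and +24 mm
- amber_3: Bystander: small dark amber bottle with black cap, 45 mm across, 104 mm high; origin at the centre of its base, z up
- beaker: Bystander: clear open tub, 88 mm across, 99 mm high; origin at the centre of its base, z up
- jar_green: Bystander: small jar with a green lid, 60 mm across, 78 mm high; origin at the centre of its base, z up
- scoop_0: Bystander: orange plastic scoop, 131 x 55 x 24 mm, lying on the table; origin under its middle
Things that resemble listed ones, but are neither listed nor needed, are in the scene too. Leave any yellow look-alike of the plate alone.

How it is judged:
On the way, in this order (a step that is already met when the one before it is completed fails the run):
1. the boss is threaded on the guide rod, more than 15 mm down, with the plate within 5 degrees of level (horizontal distance between bore and rod_top below 0.006 m and angle between plate's own z axis and vertical below 0.09 rad and z of bore in the frame of rod_top below -0.015 m and z of bore in the frame of press above 0.06 m), for 0.1 s.
2. the plate, down on the block and square over it, presses with 7 to 18 N for 0.7 s without a break (horizontal distance between bore and rod_top below 0.006 m and angle between plate's own z axis and vertical below 0.05 rad and horizontal distance between plate and cradle below 0.013 m and z of bore in the frame of press between 0.038 and 0.053 m and contact force between plate and press between 7 and 18 N), for 0.7 s.
At the end, for the whole second after the job is handed in: the plate lies released and at rest on the soap block: bore within 6 mm of the rod's axis, handle within 13 mm of the middle of the cradle, tilt under 0.05 rad, underside 38 to 53 mm above the table, its weight borne by the press (horizontal distance between bore and rod_top below 0.006 m and angle between plate's own z axis and vertical below 0.05 rad and horizontal distance between plate and cradle below 0.013 m and z of bore in the frame of press between 0.038 and 0.053 m and contact force between plate and press above 1 N and linear speed of plate below 0.02 m/s and contact force between the fingers and plate below 0.1 N); the robot touches nothing.
It fails at once if the plate meets the press (block, cradle or rod) with more than 25 N (contact force between plate and press above 25 N).
It fails at once if the robot itself pushes on the press with more than 25 N (contact force between any of the fingers, the arm and press above 25 N).
It fails at once if a bystander is shifted by more than 20 mm (distance of any of amber_3, beaker, jar_green, scoop_0 from where it was at the start of the episode above 0.02 m).
It also fails if it takes over 70 s, if anything falls off the work surface, if the arm or the gripper's body presses on something with over 40 N, if the wrist force passes 120 N, or if a joint passes its speed limit or range.

ROBOT

A 6-joint arm with a two-finger parallel gripper is mounted at the origin on a cart in front of the work surface, level with it; the furniture and walls round the work are solid. World frame = base frame: x ahead of the robot, y to its left, z up, the work surface at z = 0. Lengths are in m, angles in rad, forces in N, time in s.
With the tool pointing down it reaches from about 0.35 to 0.775 m from the base axis. Payload 7.3 kg.
Tool frame: the origin (TCP) lies at the centre of the arm's flange, where the gripper is bolted on; the fingertips stand 178 mm ahead of it and the grasp point (between the pads) lies 159 mm ahead of it; z points along the fingers, y is the line along which they close (so a half turn about z gives the same grasp; the last joint's range is limited). The gripper opens to 92 mm and grips with 3 to 60 N. Pads are 19 mm wide; open, the fingers measure 130 mm over their backs; the gripper's body (75 mm by 190 mm) begins 47 mm behind the grasp point.
Start: joints at [-1.437, 0.342, 1.524, -0, 1.275, -0.146], TCP at [0.145, -0.505, 0.405] pointing down, gripper open.
Joint ranges: [-2.53, 2.53], [-0.77, 2.02], [0.04, 2.7], [-1, 4.14], [0.28, 2.66], [-3.11, 3.11]. Speed limits (rad/s): [2.57, 2.57, 3.14, 3.14, 3.14, 3.14].

INTERFACE

Orientations are given as [roll, pitch, yaw] about the fixed x, y, z axes, in that order (R = Rz(yaw) Ry(pitch) Rx(roll)).
In Python, from cell import telemetry, vision, ticket gives the robot as it stands.
- The arm moves only by the shell command python3 -m crank 'ROWS' [FORCE]. ROWS is JSON, a list of rows, each a list of 5 numbers: the gripper command: -1 is shut, 1 is fully open, values between are in proportion, then the shift along the tool's x, y, z in mm, then the turn about the tool's z in rad. In form: [[fingers, dx, dy, dz, roll], ...]. A call has 1 to 12 rows; each row is the pose to reach, as a shift and turn from the pose commanded when the call began, along the tool's axes at that moment; what a row does not reach only later rows make up. A row lasts 1/12 s, in which the tool goes at most 41.7 mm and 7.16 degrees, less where a joint would pass 70% of its speed; a pose out of reach is approached as far as the arm can. A call with a gripper value outside its range is refused whole. The fingers move at their own pace and stop on an object; FORCE is the grip in N (left out, the last holds). Time passes only in rows, so rows that repeat a pose let the fingers close. It gives the time, the measured TCP pose, the force, the opening and the grip force at its end, in the units of the state.
- telemetry.observe(): the state, without advancing time (a new reading comes with each control period).
- vision.read_camera(name): name is "scene" or "top"; returns (picture, depth): 480x640x3 uint8, red, green, blue; 480x640 float32, m along the optical axis (not along the pixel's ray), 0 where there is no reading.
- vision.get_calibration(name): a dict with "camera_matrix" (3x3 intrinsics, pixels), "rvec" (rotation vector, rad) and "tvec" (3), from world to camera coordinates, as OpenCV has them. Camera axes: x right, y down, z forward; pixel columns grow to the right and rows downward; lengths in m; the calibration is good to about 2 mm. A picture is of the moment at which its call begins. get_calibration takes no time and is no camera call.
- ticket.hand_in(): hands the job in; it is judged then, once.
The state is a dict: "time": time; "qpos": joint angles; "qvel": joint speeds; "joint_efforts": joint torques, N m; "tool_pos": TCP position; "tool_rot": TCP orientation; "contact_force": force on the tool from outside, world axes, zero at the start; "torque": the same for the moment, N m; "opening": finger opening in m; "grip_force": force on a finger pad.
Only numpy, scipy, OpenCV 4.12 (cv2) and the standard library are available. Lean on these libraries where they do the work, as an engineer would, in place of code of your own. Each camera call takes 0.05 s, during which the arm holds its last target. There are 200 camera calls.

## Working session

There is one attempt and no reset: what is moved stays moved. The work goes in short steps, Python scripts to look and compute and a shell command to move; the robot and the scene stay as the last step left them, time stands still between calls to the robot, and variables do not carry over. Pictures are saved under pics/ and viewed, at most 10 in all, crops included, and the job is handed in when it is done.

```bash
mkdir -p pics; ls
python3 - <<'E'
from cell import telemetry, vision
import cv2,numpy as np
for n in("scene","top"):
    p,d=vision.read_camera(n); cv2.imwrite(f"pics/{n}0.png",p[:,:,::-1]); np.save(f"pics/{n}0.npy",d)
    c=vision.get_calibration(n); R=cv2.Rodrigues(np.array(c["rvec"]))[0]; print(n,np.round(c["camera_matrix"],1).tolist(),(-R.T@np.array(c["tvec"]).ravel()).round(3),R[2].round(2))
print(telemetry.observe())
E
```

```text
pics
scene [[560.9, 0.0, 325.3], [0.0, 560.9, 236.2], [0.0, 0.0, 1.0]] [-0.007 -1.084  1.172] [ 0.37  0.68 -0.63]
top [[474.8, 0.0, 315.5], [0.0, 474.8, 237.7], [0.0, 0.0, 1.0]] [0.344 0.059 1.788] [ 0.16  0.01 -0.99]
{'time': 0.1, 'qpos': array([-1.43698261e+00,  3.42647599e-01,  1.52493225e+00, -2.66623571e-05,
        1.27540388e+00, -1.46034034e-01]), 'qvel': array([-4.60919836e-05, -1.69205678e-03, -2.41357048e-03, -4.61051778e-04,
       -6.71429960e-05,  1.63865290e-04]), 'joint_efforts': array([ 1.74048026e-03, -4.32003164e+01, -2.44694585e+01,  7.19188456e-02,
        5.26377093e-02, -4.17495517e-05]), 'tool_pos': array([ 0.14499375, -0.50445048,  0.40411336]), 'tool_rot': array([-3.14021267e+00, -1.77198321e-04,  2.79855409e-01]), 'contact_force': array([-1.06069251,  0.27213143, -0.1768367 ]), 'torque': array([-0.01710591, -0.03895207,  0.03487906]), 'grip_force': 0.0, 'opening': 0.09192567105198558}
```

View pics/scene0.png

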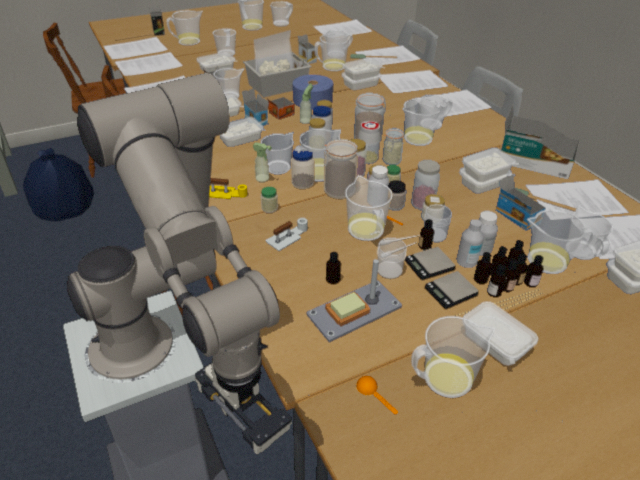

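View pics/top0.png

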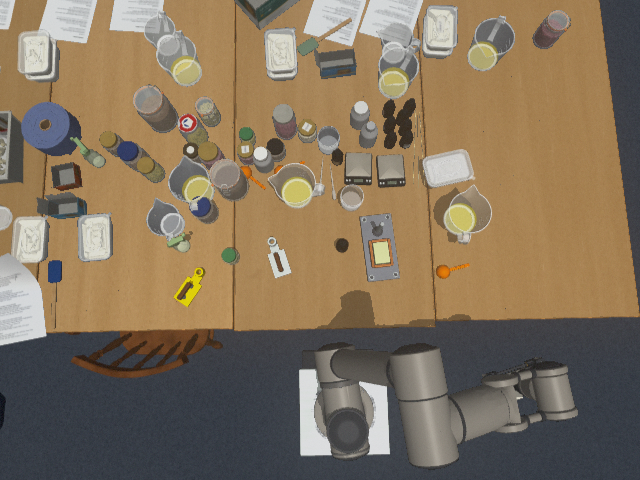

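Both views show the plate (top image about (278,258), scene (287,234)). The press is at top (380,250) and scene (355,308). The amber bottle stands between them, and the yellow decoy is at the left. I'll enlarge both next.

Run:
```python
import cv2,numpy as np
t=cv2.imread("pics/top0.png");s=cv2.imread("pics/scene0.png")
a=cv2.resize(t[200:290,255:415],None,fx=5,fy=5,interpolation=cv2.INTER_CUBIC)
b=cv2.resize(s[210:340,255:415],None,fx=4.6,fy=4.6,interpolation=cv2.INTER_CUBIC)
cv2.imwrite("pics/tc.png",a);cv2.imwrite("pics/sc.png",b)
```

```text
(no output)
```

View pics/tc.png

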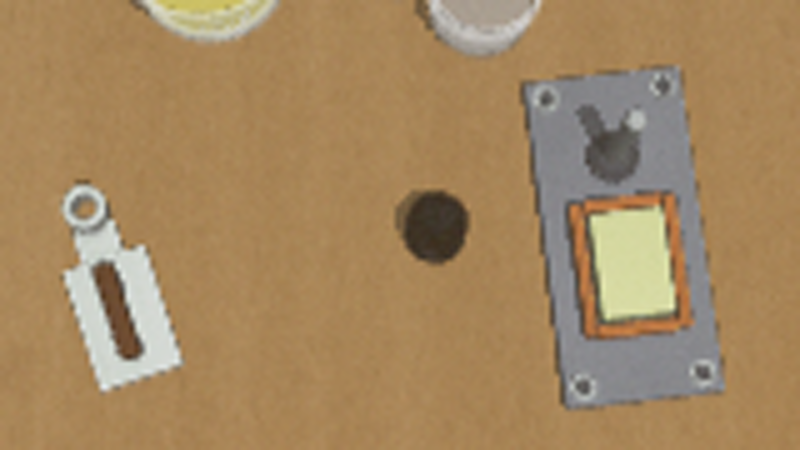

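View pics/sc.png

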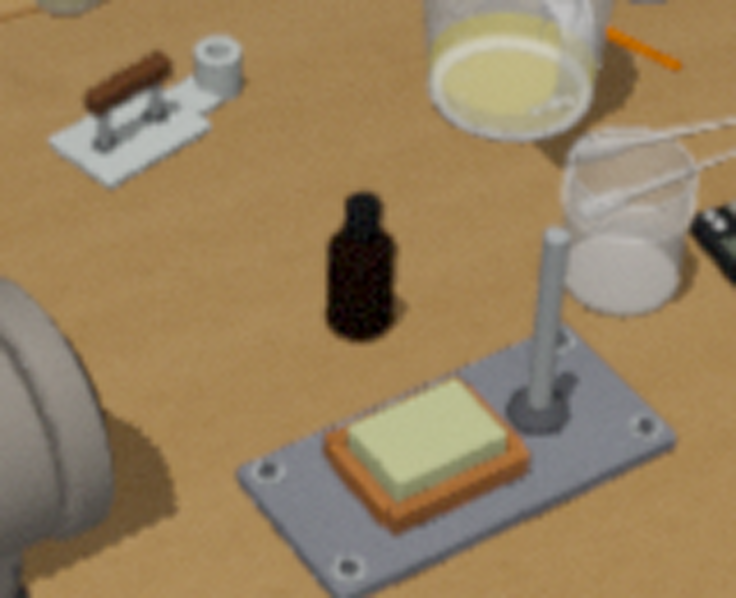

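Crop pixels read off:

| Point | Top crop | Scene crop |
|---|---|---|
| Handle | (118,310) | (128,82) |
| Boss top | (85,208) | (218,48) |
| Rod top | (636,118) | (556,236) |
| Soap | (631,263) | (428,435) |

The base-plate corners are also clear in both crops.

```bash
cat > h.py <<'E'
import cv2,numpy as np
from cell import telemetry, vision
def cam(n):
    c=vision.get_calibration(n);K=np.array(c["camera_matrix"]);R=cv2.Rodrigues(np.array(c["rvec"]))[0]
    return K,R,np.array(c["tvec"]).reshape(3,1)
def tri(a,b):
    P=[k@np.hstack([r,t]) for k,r,t in (cam("top"),cam("scene"))]
    X=cv2.triangulatePoints(P[0],P[1],np.array(a,float).reshape(2,1),np.array(b,float).reshape(2,1));X=(X[:3]/X[3]).ravel()
    e=[np.linalg.norm((p@np.r_[X,1])[:2]/(p@np.r_[X,1])[2]-q) for p,q in zip(P,(a,b))]
    return X,e
def onz(n,uv,z):
    K,R,t=cam(n);d=R.T@np.linalg.inv(K)@np.r_[uv,1];C=(-R.T@t).ravel();return C+d*(z-C[2])/d[2]
T=lambda u,v:((u+.5)/5-.5+255,(v+.5)/5-.5+200)
S=lambda u,v:((u+.5)/4.6-.5+255,(v+.5)/4.6-.5+210)
E
python3 - <<'E'
from h import *
for n,a,b,z in [("handle",(118,310),(128,82),.06),("boss",(85,208),(218,48),.036),("rod",(636,118),(556,236),.165),("soap",(631,263),(428,435),.046),
 ("b0",(522,85),(570,325),.015),("b1",(680,67),(675,437),.015),("b2",(725,388),(342,597),.015),("b3",(567,408),(238,475),.015)]:
    X,e=tri(T(*a),S(*b));print(n,X.round(4),np.round(e,1),"top@z",onz("top",T(*a),z)[:2].round(4),"scene@z",onz("scene",S(*b),z)[:2].round(4))
c=[onz("top",T(*q),.008)[:2] for q in [(65,270),(148,245),(182,362),(103,390)]];print("plate centre",np.mean(c,0),"axis",np.degrees(np.arctan2(*(c[0]+c[1]-c[2]-c[3])[::-1])))
E
```

```text
handle [0.5366 0.2232 0.0559] [0.6 0.5] top@z [0.5383 0.2221] scene@z [0.5329 0.2188]
boss [0.6165 0.2481 0.0417] [0.3 0.2] top@z [0.6182 0.2484] scene@z [0.6189 0.255 ]
rod [ 0.6501 -0.1481  0.1659] [0.6 0.6] top@z [ 0.6523 -0.1491] scene@z [ 0.649 -0.147]
soap [ 0.5653 -0.1558  0.0443] [0.3 0.3] top@z [ 0.5661 -0.156 ] scene@z [ 0.5636 -0.157 ]
b0 [ 0.7102 -0.0837  0.0127] [0.4 0.4] top@z [ 0.7084 -0.083 ] scene@z [ 0.7099 -0.0859]
b1 [ 0.7168 -0.2022  0.0169] [0.6 0.6] top@z [ 0.7194 -0.2035] scene@z [ 0.7161 -0.2004]
b2 [ 0.4726 -0.2246  0.0169] [0.6 0.6] top@z [ 0.4747 -0.2257] scene@z [ 0.4719 -0.2228]
b3 [ 0.4615 -0.1076  0.0119] [0.3 0.3] top@z [ 0.4624 -0.1077] scene@z [ 0.4593 -0.11  ]
plate centre [0.53910472 0.22214762] axis 16.28319081342788
```

```bash
cat >> h.py <<'E'
from scipy.spatial.transform import Rotation as Ro
def go(p,yaw=None):
    s=telemetry.observe();R=Ro.from_euler("xyz",s["tool_rot"]).as_matrix()
    d=R.T@(np.array(p)-s["tool_pos"])*1000
    y=0 if yaw is None else -(yaw-s["tool_rot"][2])
    print("dxyz mm",d.round(1),"roll",round(y,3),"pose",s["tool_pos"].round(4),s["tool_rot"].round(4),"F",s["contact_force"].round(2),"T",s["torque"].round(2),"t",round(s["time"],2),"open",round(s["opening"],4),"grip",s["grip_force"])
E
python3 -m crank '[[0,405,-305,0,0],[0,405,-305,0,0],[0,405,-305,0,0],[0,405,-305,0,0],[0,405,-305,0,0],[0,405,-305,0,0],[0,405,-305,0,0],[0,405,-305,0,0],[0,405,-305,0,0],[0,405,-305,0,0],[0,405,-305,0,0],[0,405,-305,0,0]]' 40
python3 -c "
from h import *
go((.5465,.2255,.35),.297)"
```

```text
time: 1.1
tool_pos: [0.4465, -0.1031, 0.4046]
tool_rot: [-3.142, 0.0, 0.28]
contact_force: [1.2, -1.0, 0.5]
opening: 0.0458
grip_force: 0.0
dxyz mm [ 186.9 -288.2   54.6] roll -0.017 pose [ 0.4465 -0.1031  0.4046] [-3.1416e+00  2.0000e-04  2.7980e-01] F [ 1.18 -0.96  0.54] T [-0.02 -0.03 -0.  ] t 1.1 open 0.0458 grip 0.0
```

```bash
python3 -m crank '[[0,187,-288,55,-0.017],[0,187,-288,55,-0.017],[0,187,-288,55,-0.017],[0,187,-288,55,-0.017],[0,187,-288,55,-0.017],[0,187,-288,55,-0.017],[0,187,-288,55,-0.017],[0,187,-288,55,-0.017],[0,187,-288,55,-0.017],[0,187,-288,55,-0.017],[0,187,-288,55,-0.017],[0,187,-288,55,-0.017]]'
python3 - <<'E'
from h import *
go((.5465,.2255,.209),.297)
a,_=vision.read_camera("top");b,_=vision.read_camera("scene")
a=cv2.resize(a[200:310,240:330,::-1],None,fx=5,fy=5,interpolation=2);b=cv2.resize(b[160:270,230:330,::-1],None,fx=5,fy=5,interpolation=2)
a=a[:550];cv2.imwrite("pics/g1.png",cv2.resize(np.hstack([a,b]),None,fx=.8,fy=.8))
E
```

```text
time: 2.1
tool_pos: [0.5458, 0.2221, 0.3497]
tool_rot: [3.141, 0.001, 0.296]
contact_force: [-0.5, -1.3, -0.4]
opening: 0.0458
grip_force: 0.0
dxyz mm [  1.8  -3.2 140.7] roll -0.001 pose [0.5458 0.2221 0.3497] [3.141e+00 9.000e-04 2.962e-01] F [-0.5  -1.29 -0.44] T [-0.05  0.06 -0.03] t 2.1 open 0.0458 grip 0.0
```

View pics/g1.png

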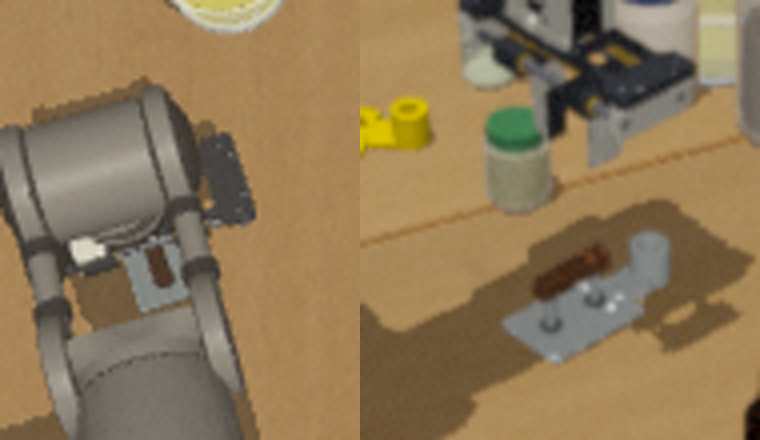

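The plate is partly under the wrist in the top view. In the scene view the fingers straddle the handle line, and jar_green is clear of them. I'll descend.

```bash
python3 -m crank '[[0,1.0,-2,40,0],[0,1,-2,70,0],[0,1,-2,100,0],[0,1,-2,120,0],[0,1,-2,132,0],[0,1,-2,141,0],[0,1,-2,141,0],[0,1,-2,141,0]]'
python3 -c "
from h import *
go((.5465,.2255,.209),.297)"
```

```text
time: 2.87
tool_pos: [0.5467, 0.2248, 0.2092]
tool_rot: [3.141, -0.0, 0.296]
contact_force: [-0.0, 0.6, 0.1]
opening: 0.0458
grip_force: 0.0
dxyz mm [ 0.1 -0.8  0.2] roll -0.001 pose [0.5467 0.2248 0.2092] [ 3.1414e+00 -4.0000e-04  2.9580e-01] F [-0.01  0.62  0.14] T [-0.    0.03 -0.  ] t 2.87 open 0.0458 grip 0.0
```

```bash
python3 -m crank '[[-0.5,0,0,0,0],[-0.6,0,0,0,0],[-0.8,0,0,0,0],[-1,0,0,0,0],[-1,0,0,0,0],[-1,0,0,0,0],[-1,0,0,0,0],[-1,0,0,0,0]]' 50
python3 -m crank '[[-1,0,0,-5,0],[-1,0,0,-10,0],[-1,0,0,-30,0],[-1,0,0,-60,0],[-1,0,0,-100,0],[-1,0,0,-140,0],[-1,0,0,-170,0],[-1,0,0,-190,0],[-1,0,0,-190,0],[-1,0,0,-190,0],[-1,0,0,-190,0]]'
python3 -c "
from h import *
go((.5745,-.156,.4),.094)"
```

```text
time: 3.53
tool_pos: [0.5463, 0.226, 0.2093]
tool_rot: [-3.141, -0.001, 0.297]
contact_force: [-2.3, 4.1, 5.7]
opening: 0.0155
grip_force: 50.0
time: 4.45
tool_pos: [0.5459, 0.2251, 0.3962]
tool_rot: [3.141, 0.005, 0.297]
contact_force: [-0.6, -0.4, -5.3]
opening: 0.016
grip_force: 49.9
dxyz mm [-84.1 372.8  -3.3] roll 0.203 pose [0.5459 0.2251 0.3962] [3.1414 0.0046 0.2965] F [-0.6  -0.36 -5.31] T [-0.06  0.13 -0.  ] t 4.45 open 0.016 grip 49.949360489845276
```

```bash
python3 -m crank '[[-1,-20,30,-15,0.02],[-1,-30,70,-25,0.05],[-1,-40,110,-25,0.1],[-1,-50,150,-25,0.15],[-1,-60,190,-25,0.203],[-1,-70,230,-25,0.203],[-1,-80,270,-25,0.203],[-1,-83,310,-25,0.203],[-1,-83,345,-25,0.203],[-1,-83,365,-25,0.203],[-1,-83,373,-25,0.203],[-1,-83,373,-25,0.203]]'
python3 -m crank '[[-1,0,0,0,0],[-1,0,0,0,0],[-1,0,0,0,0]]'
python3 - <<'E'
from h import *
go((.5758,-.1556,.405),.094)
a,_=vision.read_camera("top");b,_=vision.read_camera("scene")
cv2.imwrite("pics/top1.png",a[:,:,::-1]);cv2.imwrite("pics/scene1.png",b[:,:,::-1])
a=cv2.resize(a[200:320,335:415,::-1],None,fx=5,fy=5,interpolation=2);b=cv2.resize(b[210:330,325:405,::-1],None,fx=5,fy=5,interpolation=2)
cv2.imwrite("pics/r1.png",np.hstack([a,b]))
E
```

```text
time: 5.45
tool_pos: [0.5762, -0.1575, 0.4207]
tool_rot: [-3.14, 0.005, 0.091]
contact_force: [-0.2, 1.3, -5.3]
opening: 0.0153
grip_force: 49.9
time: 5.7
tool_pos: [0.576, -0.154, 0.4234]
tool_rot: [-3.141, 0.001, 0.096]
contact_force: [0.1, -0.1, -4.5]
opening: 0.0156
grip_force: 49.9
dxyz mm [-0.3  1.6 18.4] roll 0.002 pose [ 0.576  -0.154   0.4234] [-3.1409e+00  8.0000e-04  9.5600e-02] F [ 0.12 -0.05 -4.46] T [0.04 0.06 0.08] t 5.7 open 0.0156 grip 49.949140548706055
```

View pics/r1.png

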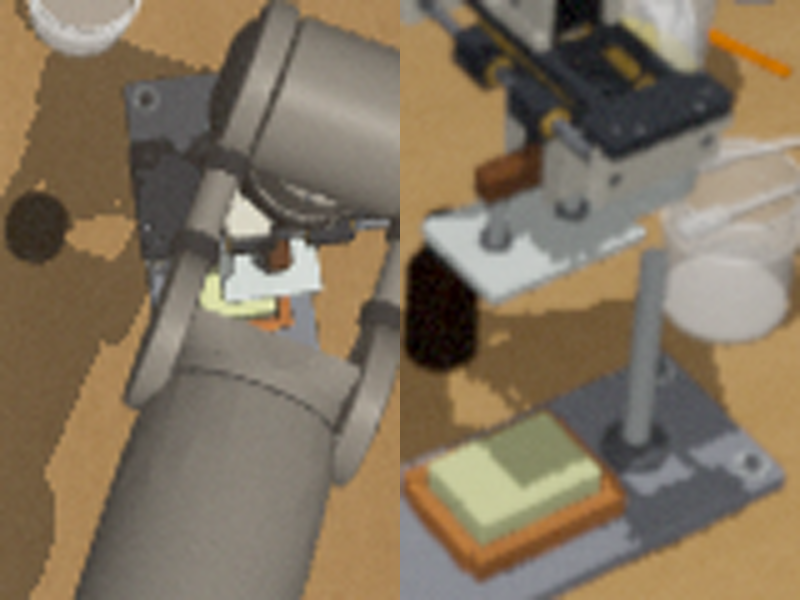

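The top view is blocked by the wrist. The scene view shows the plate hanging level, with its near corner around (344,270), left corner (330,254) and the rod top at (375,261). The boss is hidden behind the finger. I'll enlarge the plate for a closer corner reading.

Run:
```python
from h import *
b=cv2.imread("pics/scene1.png")[235:285,322:386]
cv2.imwrite("pics/r2.png",cv2.resize(b,None,fx=12,fy=12,interpolation=cv2.INTER_CUBIC))
```

```text
(no output)
```

View pics/r2.png

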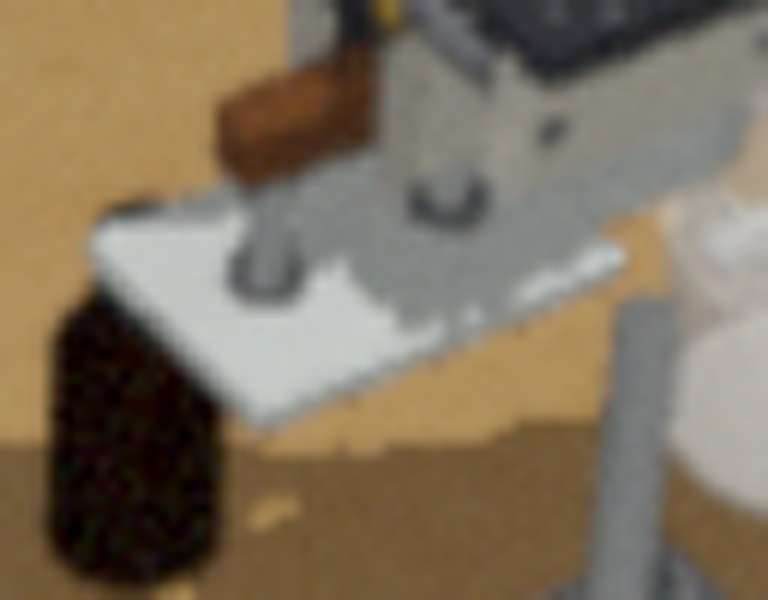

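Enlarged corners of the plate's top face: left (90,238), near (255,415), right (625,250). The rod top is about (646,312).

Run:
```python
from h import *
Q=lambda u,v:((u+.5)/12-.5+322,(v+.5)/12-.5+235)
z=.4234-.201
c=[onz("scene",Q(*q),z)[:2] for q in [(90,238),(255,415),(625,250)]]
print(np.array(c).round(4),"len",np.linalg.norm(c[0]-c[1]),np.linalg.norm(c[2]-c[1]),"yaw",np.arctan2(*(c[2]-c[1])[::-1]),np.arctan2(*(c[0]-c[1])[::-1])-np.pi/2)
m=(c[0]+c[2])/2; m2=(c[0]+c[1])/2
ax=np.array([np.cos(.095),np.sin(.095)]); print("centre",m,m2+.048*ax,"bore",m+.085*ax,m2+.133*ax)
for q in [(646,312),(646,318)]: print("rod scene",onz("scene",Q(*q),.165)[:2])
# kinematic estimate
for b in [(.6165,.2481),(.6182,.2484)]:
    r=Ro.from_euler("z",.297).as_matrix()[:2,:2].T@(np.array(b)-(.5463,.226));print("bore rel grasp",r, "now",np.array([.576,-.154])+Ro.from_euler("z",.0956).as_matrix()[:2,:2]@r)
```

```text
[[ 0.5168 -0.1262]
 [ 0.5218 -0.1911]
 [ 0.6184 -0.1799]] len 0.06507018084184639 0.0972816133100519 yaw 0.11510616842524912 0.07739726025114857
centre [ 0.56758607 -0.15303968] [ 0.56705071 -0.15407304] bore [ 0.6522028  -0.14497682] [ 0.65166743 -0.14601018]
rod scene [ 0.64954397 -0.14556756]
rod scene [ 0.64848913 -0.14731231]
bore rel grasp [0.07359418 0.0005882 ] now [ 0.64920199 -0.14638959]
bore rel grasp [0.07530755 0.00037756] now [ 0.65092764 -0.14643572]
```

```bash
python3 -m crank '[[-1,-1.6,1.4,15,0],[-1,-1.6,1.4,30,0],[-1,-1.6,1.4,40,0],[-1,-1.6,1.4,44,0],[-1,-1.6,1.4,44,0],[-1,-1.6,1.4,44,0],[-1,-1.6,1.4,44,0],[-1,-1.6,1.4,44,0]]'
python3 -c "
from h import *
go((.5745,-.1555,.374),.094)"
```

```text
time: 6.47
tool_pos: [0.5748, -0.1571, 0.3806]
tool_rot: [3.141, -0.002, 0.094]
contact_force: [0.2, -0.4, -5.3]
opening: 0.0156
grip_force: 49.9
dxyz mm [-0.2 -1.6  6.6] roll -0.0 pose [ 0.5748 -0.1571  0.3806] [ 3.1407e+00 -1.5000e-03  9.3900e-02] F [ 0.25 -0.42 -5.27] T [-0.01  0.06 -0.02] t 6.47 open 0.0156 grip 49.94912803173065
```

```bash
for i in 1 2 3 4; do python3 -m crank '[[-1,0,0,0,0]]' | sed -n 2,4p; done
```

```text
tool_pos: [0.5747, -0.1571, 0.3804]
tool_rot: [3.141, -0.001, 0.094]
contact_force: [-0.1, 0.0, -4.6]
tool_pos: [0.5747, -0.1571, 0.3802]
tool_rot: [3.141, -0.001, 0.094]
contact_force: [-0.7, -0.2, -5.5]
tool_pos: [0.5746, -0.1571, 0.38]
tool_rot: [3.141, -0.0, 0.094]
contact_force: [-0.7, 0.6, -5.6]
tool_pos: [0.5746, -0.1571, 0.3799]
tool_rot: [3.141, -0.0, 0.094]
contact_force: [0.1, 0.5, -4.6]
```

```bash
python3 -m crank '[[-1,0,-1.2,2,0],[-1,0,-1.2,4,0],[-1,0,-1.2,4,0],[-1,0,-1.2,4,0],[-1,0,-1.2,4,0]]'|sed -n 2,4p
for i in 1 2 3; do python3 -m crank '[[-1,0,0,1,0],[-1,0,0,1,0],[-1,0,0,1,0]]' | sed -n 2,4p; done
```

```text
tool_pos: [0.5745, -0.1559, 0.3756]
tool_rot: [3.142, 0.0, 0.094]
contact_force: [-0.3, -0.8, -5.9]
tool_pos: [0.5745, -0.1559, 0.3747]
tool_rot: [3.142, 0.0, 0.094]
contact_force: [0.1, -0.1, -5.7]
tool_pos: [0.5745, -0.1559, 0.3736]
tool_rot: [3.142, 0.0, 0.094]
contact_force: [0.4, 0.1, -4.5]
tool_pos: [0.5745, -0.1559, 0.3726]
tool_rot: [-3.142, 0.0, 0.094]
contact_force: [-0.6, 0.5, -5.4]
```

```bash
for i in 1 2 3 4; do python3 -m crank '[[-1,0,0,1,0],[-1,0,0,1,0],[-1,0,0,1,0]]' | sed -n 2,4p; done; python3 -c "
from h import *
go((.5745,-.1555,.374),.094)"
```

```text
tool_pos: [0.5745, -0.1559, 0.3716]
tool_rot: [-3.142, 0.0, 0.094]
contact_force: [0.3, -0.2, -5.5]
tool_pos: [0.5745, -0.1558, 0.3706]
tool_rot: [-3.142, 0.0, 0.094]
contact_force: [-0.0, -0.2, -5.5]
tool_pos: [0.5745, -0.1558, 0.3696]
tool_rot: [3.142, 0.0, 0.094]
contact_force: [0.2, 0.6, -5.2]
tool_pos: [0.5745, -0.1559, 0.3686]
tool_rot: [-3.142, 0.0, 0.094]
contact_force: [-0.7, 0.6, -5.0]
dxyz mm [ 0.  -0.4 -5.4] roll -0.0 pose [ 0.5745 -0.1559  0.3686] [-3.1416e+00  1.0000e-04  9.3800e-02] F [-0.71  0.61 -5.03] T [ 0.06  0.03 -0.05] t 8.97 open 0.0159 grip 49.9492210149765
```

```bash
for i in 1 2 3 4 5 6; do python3 -m crank '[[-1,0,0,1,0],[-1,0,0,2,0],[-1,0,0,2,0]]' | sed -n '2p;4p'; done
```

```text
tool_pos: [0.5745, -0.1558, 0.3664]
contact_force: [-0.4, 0.2, -4.5]
tool_pos: [0.5745, -0.1559, 0.3644]
contact_force: [-0.4, -0.6, -5.8]
tool_pos: [0.5745, -0.1558, 0.3624]
contact_force: [0.5, 0.4, -5.0]
tool_pos: [0.5745, -0.1559, 0.3604]
contact_force: [0.0, -0.7, -5.5]
tool_pos: [0.5745, -0.1558, 0.3584]
contact_force: [-0.1, 0.4, -5.3]
tool_pos: [0.5745, -0.1558, 0.3564]
contact_force: [0.3, -0.4, -5.1]
```

Run:
```python
from h import *
b,_=vision.read_camera("scene");cv2.imwrite("pics/scene2.png",b[:,:,::-1])
cv2.imwrite("pics/r3.png",cv2.resize(b[220:310,322:412,::-1],None,fx=6,fy=6,interpolation=2))
```

```text
(no output)
```

View pics/r3.png

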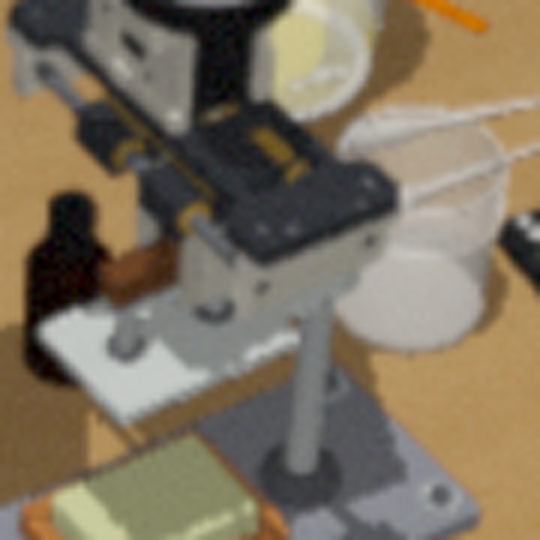

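The rod enters under the boss, and there is no contact force 18 mm below the rod top, so the boss is threaded. I'll keep lowering and watch the forces.

```bash
for i in 1 2 3 4; do python3 -m crank '[[-1,0,0,4,0],[-1,0,0,8,0],[-1,0,0,12,0],[-1,0,0,16,0],[-1,0,0,17,0],[-1,0,0,17,0]]' | sed -n '2,4p'; done; python3 -c "
from h import *
go((.5745,-.1555,.262),.094)"
```

```text
tool_pos: [0.5744, -0.1558, 0.339]
tool_rot: [-3.141, 0.001, 0.094]
contact_force: [0.1, 0.1, -5.5]
tool_pos: [0.5744, -0.1558, 0.3221]
tool_rot: [-3.141, 0.001, 0.094]
contact_force: [-0.1, 0.2, -4.8]
tool_pos: [0.5744, -0.1558, 0.3051]
tool_rot: [-3.141, 0.001, 0.094]
contact_force: [-1.0, -0.1, -5.7]
tool_pos: [0.5744, -0.1558, 0.2881]
tool_rot: [-3.141, 0.001, 0.094]
contact_force: [-0.6, -0.7, -4.7]
dxyz mm [ 0.1 -0.3 26.1] roll -0.0 pose [ 0.5744 -0.1558  0.2881] [-3.1412e+00  9.0000e-04  9.3800e-02] F [-0.6  -0.68 -4.72] T [-0.04  0.13  0.03] t 12.52 open 0.016 grip 49.94914948940277
```

```bash
python3 -m crank '[[-1,0,0,6,0],[-1,0,0,12,0],[-1,0,0,18,0],[-1,0,0,24,0],[-1,0,0,26,0],[-1,0,0,26,0]]' | sed -n '2,4p'
for i in 1 2 3 4 5; do python3 -m crank '[[-1,0,0,0.5,0],[-1,0,0,0.5,0],[-1,0,0,0.5,0]]' | sed -n '2p;4p'; done
```

```text
tool_pos: [0.5743, -0.1558, 0.2617]
tool_rot: [-3.141, 0.002, 0.094]
contact_force: [0.8, 0.3, -5.1]
tool_pos: [0.5746, -0.1559, 0.2626]
contact_force: [-0.3, -0.2, -5.1]
tool_pos: [0.5745, -0.1559, 0.2618]
contact_force: [0.2, 0.4, -6.3]
tool_pos: [0.5745, -0.1559, 0.2612]
contact_force: [-0.4, 0.6, -5.0]
tool_pos: [0.5745, -0.1559, 0.2607]
contact_force: [0.1, 0.1, -4.7]
tool_pos: [0.5745, -0.1559, 0.2602]
contact_force: [0.2, 0.1, -4.9]
```

```bash
for i in 1 2 3 4; do python3 -m crank '[[-1,0,0,0.5,0],[-1,0,0,0.5,0],[-1,0,0,0.5,0]]' | sed -n '2p;4p'; done
```

```text
tool_pos: [0.5745, -0.1559, 0.2597]
contact_force: [-0.2, 0.0, -5.6]
tool_pos: [0.5745, -0.1559, 0.2592]
contact_force: [0.2, 0.5, -4.4]
tool_pos: [0.5745, -0.1559, 0.2587]
contact_force: [-0.4, 0.0, -4.7]
tool_pos: [0.5745, -0.1559, 0.2582]
contact_force: [0.3, 0.4, -4.4]
```

```bash
for i in 1 2 3 4; do python3 -m crank '[[-1,0,0,0.5,0],[-1,0,0,0.5,0],[-1,0,0,0.5,0]]' | sed -n '2p;4p'; done
```

```text
tool_pos: [0.5745, -0.1559, 0.2577]
contact_force: [0.2, -0.2, -5.6]
tool_pos: [0.5745, -0.1559, 0.2572]
contact_force: [-0.6, 0.8, -4.7]
tool_pos: [0.5745, -0.1559, 0.257]
contact_force: [-1.5, -0.2, -0.8]
tool_pos: [0.5745, -0.1559, 0.257]
contact_force: [-4.8, 0.4, 5.7]
```

```bash
python3 -m crank '[[-1,0,0,0.1,0],[-1,0,0,0.1,0],[-1,0,0,0.1,0],[-1,0,0,0.1,0],[-1,0,0,0.1,0]]' | sed -n '2,4p'
python3 -m crank '[[-1,0,0,0,0],[-1,0,0,0,0],[-1,0,0,0,0],[-1,0,0,0,0],[-1,0,0,0,0],[-1,0,0,0,0],[-1,0,0,0,0]]' | sed -n '2,4p'
```

```text
tool_pos: [0.5745, -0.1559, 0.257]
tool_rot: [3.141, -0.0, 0.094]
contact_force: [-4.7, 0.5, 6.3]
tool_pos: [0.5745, -0.1559, 0.2569]
tool_rot: [3.141, -0.0, 0.094]
contact_force: [-4.4, 0.6, 6.4]
```

```bash
python3 -m crank '[[-1,0,0,0,0],[-1,0,0,0,0],[-1,0,0,0,0],[-1,0,0,0,0],[-1,0,0,0,0],[-1,0,0,0,0],[-1,0,0,0,0],[-1,0,0,0,0]]' | sed -n '2,4p'
python3 -m crank '[[-1,0,0,-0.3,0],[-1,0,0,-0.6,0],[-1,0,0,-0.6,0],[-1,0,0,-0.6,0]]' | sed -n '2,4p'
python3 -m crank '[[-0.4,0,0,0,0],[-0.2,0,0,0,0],[0,0,0,0,0],[0,0,0,0,0],[0,0,0,0,0],[0,0,0,0,0]]' | sed -n '2,6p'
```

```text
tool_pos: [0.5745, -0.1559, 0.257]
tool_rot: [3.141, -0.0, 0.094]
contact_force: [-4.5, 1.0, 6.0]
tool_pos: [0.5745, -0.1559, 0.257]
tool_rot: [3.141, -0.0, 0.094]
contact_force: [-3.9, 0.5, 4.8]
tool_pos: [0.5746, -0.1559, 0.2566]
tool_rot: [3.141, -0.0, 0.094]
contact_force: [-0.1, 0.5, -0.8]
opening: 0.0453
grip_force: 0.0
```

```bash
python3 -m crank '[[0,0,0,-5,0],[0,0,0,-15,0],[0,0,0,-35,0],[0,0,0,-65,0],[0,0,0,-100,0],[0,0,0,-140,0],[0,0,0,-160,0],[0,0,0,-160,0],[0,0,0,-160,0]]' | sed -n '2,4p'
python3 -m crank '[[0,-30,0,0,0],[0,-60,0,0,0],[0,-90,0,0,0],[0,-110,0,0,0],[0,-110,0,0,0],[0,-110,0,0,0]]' | sed -n '2,4p'
python3 - <<'E'
from h import *
b,_=vision.read_camera("scene");print(telemetry.observe()["time"])
cv2.imwrite("pics/r4.png",cv2.resize(b[220:345,292:412,::-1],None,fx=4.6,fy=4.6,interpolation=2))
E
```

```text
tool_pos: [0.5744, -0.1557, 0.4189]
tool_rot: [3.14, -0.004, 0.094]
contact_force: [-0.5, 0.2, -1.3]
tool_pos: [0.4643, -0.1662, 0.4162]
tool_rot: [-3.141, 0.001, 0.093]
contact_force: [-0.6, 0.3, 0.3]
20.0667
```

View pics/r4.png

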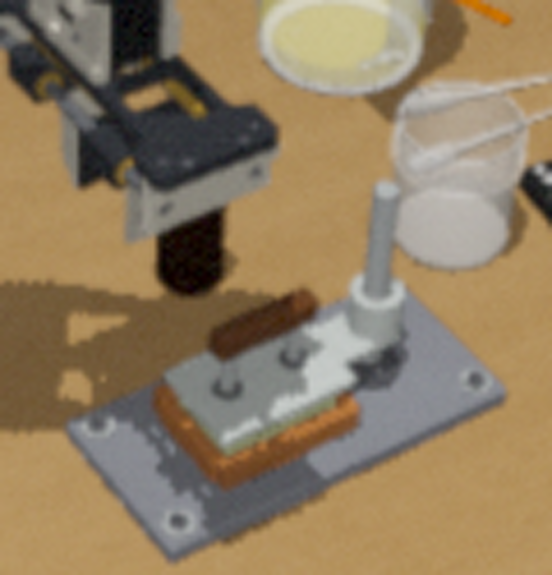

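The plate lies flat and square on the soap. The boss is on the rod at crop (376,300), the handle is over the cradle at (262,322), and the gripper is clear.

```bash
python3 -c "
from cell import ticket
print(ticket.hand_in())"
```

```text
the job is handed in; nothing more can be done
None
```

The plate was threaded on the guide rod, pressed the block at about 11–12 N (measured as the rise in tool force) for well over a second, and was let go to rest flat on the soap; I handed the job in at about 20 s, but no verdict came back.

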